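Rotate the tea tins in the desk rack

ROBOT

A 7-joint arm with a two-finger parallel gripper is mounted at the origin on the work surface. World frame = base frame: x ahead of the robot, y to its left, z up, the work surface at z = 0. Lengths are in m, angles in degrees, forces in N, time in s.
With the tool pointing down it reaches from about 0.4 to 0.875 m from the base axis. Payload 6.5 kg.
Tool frame: the origin (TCP) lies at the centre of the arm's flange, where the gripper is bolted on; the fingertips stand 173 mm ahead of it and the grasp point (between the pads) lies 155 mm ahead of it; x points along the fingers, y is the direction in which the jaws open and shut, and the axes are right-handed (so a half turn about x gives the same grasp; the last joint's range is limited). The gripper opens to 85 mm and grips with 20 to 120 N. Pads are 22 mm wide; open, the fingers measure 114 mm over their backs; the gripper's body (76 mm by 85 mm) begins 54 mm behind the grasp point. The pads swing forward as they close: fully open they stand 13 mm farther back than shut.
Start: joints at [71.666, 30.733, -0.252, 88.115, 0.149, 61.152, -4.079], TCP at [0.163, -0.629, 0.405] pointing down, gripper open.
Joint ranges: [-154.64, 154.64], [-21.42, 123.67], [-72.66, 72.17], [13.99, 137.28], [-74.86, 254.86], [10.95, 109.41], [-158.01, 158.01]. Speed limits (degrees/s): [136.94, 136.94, 180, 180, 180, 180, 180].

INTERFACE

Orientations are given as a 3x3 rotation matrix whose columns are the frame's x, y, z axes.
In Python, from station import r gives the robot as it stands.
- The arm moves only by the shell command python3 -m crank 'ROWS' [FORCE]. ROWS is text: rows parted by semicolons, each of 7 numbers parted by spaces: the turn, a rotation vector about the tool's x, y, z in rad, then the shift along the tool's x, y, z in m, then the finger opening in m, from 0 to 0.0854. A call has exactly 8 rows; each row shifts and turns the commanded pose from where the row before left it, along the tool's axes as they then stand; what a row does not reach is not made up. A row lasts 1/12 s, in which the tool goes at most 41.7 mm and 7.16 degrees, less where a joint would pass 70% of its speed; a pose out of reach is approached as far as the arm can. A call with a gripper value outside its range is refused whole. The fingers move at their own pace and stop on an object; FORCE is the grip in N (left out, the last holds). Time passes only in rows, so rows that do not move let the fingers close, or fill a call up. It gives the time, the measured TCP pose, the force and the opening at its end, in the units of the state.
- r.state(): the state, without advancing time (a new reading comes with each control period).
- r.get_image(name): name is "side" or "top"; returns a dict with "pixels" (400x640x3 uint8, blue, green, red), "z_map" (400x640 float32, m along the optical axis (not along the pixel's ray), 0 where there is no reading), "fx", "fy", "cx", "cy" (pixels), "view" (4x4, takes a point from world to camera coordinates). Camera axes: x right, y up, looking along -z (the intrinsics and any distortion apply to the point x, -y, -z); pixel columns grow to the right and rows downward; lengths in m; the calibration is good to about 2 mm. A picture is of the moment at which its call begins.
- r.close_job(): hands the job in, once; it reports no verdict.
The state is a dict: "t": time; "joints": joint angles; "joint_velocities": joint speeds; "joint_efforts": joint torques, N m; "eef_pos": TCP position; "eef_rot": TCP orientation; "force": force on the tool from outside, world axes, zero at the start; "moment": the same for the moment, N m; "gripper_width": finger opening in m.
Only numpy, scipy, OpenCV 4.12 (cv2) and the standard library are available. Lean on these libraries where they do the work, as an engineer would, in place of code of your own. Each camera call takes 0.05 s, during which the arm holds its last target.

TASK

Restock the tea-tin row of the small desk rack, older stock first. First bring the tin that stands at the back of its lane forward to the lip at the front of that same lane, then stand the matching full tin from the desk close behind it (less than about two centimetres between them), both upright on the rack's floor and in the middle of the lane. Do not tip the tins, and leave the other things in the rack and on the desk where they are.

Things in the scene. Friction and masses are not known exactly. Their poses are not given: they have to be found in the camera images.
- rack: Fixed low plywood rack, its open front towards the left of the desk. Origin: middle of its underside on the desk; x from front to back (about to the robot's right, within 20 degrees), y across the lanes, z up. Floor board 170 mm deep (x -85 to 85 mm), 252 mm wide, upper face z = 15 mm. Two lanes along x, middles at y = -60 and 60 mm, edged by ribs 6 mm wide and 6 mm high. A lip 10 mm high, 6 mm thick, along front and back edges; open above.
- rack_lip (a point): Middle of the foot of the front lip's inner face: x -79, y 0, z 15 mm in the rack's frame, same axes. The lip runs the rack's full width and rises 10 mm above the floor. A tin touching it has its middle at rack x = -52 mm.
- rack_board (a point): Middle of the lower front edge of the rack's clear upper board (aluminium front edge): x 30, y 0, z 186 mm in the rack's frame. The board covers only the back: x 30 to 85 mm, full width, z 186 to 196 mm, so a tool must lean in from the front (27 to 50 degrees off vertical) to reach beneath. Two dark posts 16 x 10 mm carry it at the rear corners (x 69 to 85, y +-121 mm).
- tin_old_mid (a point): The older tin, in the rack. Plain round steel tin with a flat lid, upright, 54 mm diameter, 60 mm tall, about 0.12 kg; the point is its centre, 30 mm above its underside, z up. Starts at the back of either of the two lanes, middle about 42 mm behind the rack's origin in x, under the upper board; the front of the lane is empty.
- tin_new_mid (a point): The new tin, standing on the desk to the left of the rack, in front of it. Plain round steel tin with a flat lid, upright, 54 mm diameter, 60 mm tall, about 0.12 kg; the point is its centre, 30 mm above its underside, z up. The same make as the older one; told apart by where it stands.
- carton_mid (a point): Bystander: small plain cardboard carton, 40 x 52 x 55 mm tall, loose, at the back of the other lane; the point is its centre.
- jar_mid (a point): Bystander: squat glass jar with grey lid, 50 mm diameter, 50 mm tall, loose, on the desk near the new tin; the point is its centre.
- votive_mid (a point): Bystander: empty glass votive-shaped cup, 68 mm diameter, 62 mm tall, loose, on the desk near the new tin; the point is its centre.
- controller: Bystander: teal plastic game controller, about 150 x 100 x 35 mm, loose on the desk at the near right; origin under its middle.
- spoon_rest: Bystander: stainless spoon rest, a shallow dish 96 mm wide with a flat tail, 16 mm tall, loose on the desk at the far left; origin under the middle of the dish.
- mug: Bystander: white mug, 80 mm diameter, 92 mm tall, loose on the desk at the right, behind the rack; origin under its middle.
Mind the look-alikes: they are no part of the job. Leave any purple look-alike of the part that bears tin_old_mid alone.

How it is judged:
By the outcome, as a careful person would: the job done as asked, in the order asked, and still so for the second after the job is handed in, with the robot touching nothing.
It also fails if it takes over 53 s, if anything falls off the work surface, if the arm or the gripper's body presses on something with over 40 N, if the wrist force passes 120 N, or if a joint passes its speed limit or range.

## Working session

There is one attempt and no reset: what is moved stays moved. The work goes in short steps, Python scripts to look and compute and a shell command to move; the robot and the scene stay as the last step left them, time stands still between calls to the robot, and variables do not carry over. Pictures are saved under pics/ and viewed, and the job is handed in when it is done.

```bash
ls; mkdir -p pics
python3 - <<'E'
from station import r
import cv2,numpy as np
s=r.state(); print(s['t'],s['eef_pos'],np.round(s['eef_rot'],3).tolist(),s['gripper_width'],s['force'])
for n in('side','top'):
    i=r.get_image(n); cv2.imwrite(f'pics/{n}0.png',i['pixels']); np.savez(f'{n}0.npz',**{k:i[k] for k in i})
    print(n,i['fx'],i['fy'],i['cx'],i['cy'],np.round(i['view'],3).tolist(),[k for k in i])
E
```

```text
pics
0.0 [ 0.1631364  -0.62884993  0.40378332] [[-0.001, 0.251, -0.968], [0.002, -0.968, -0.251], [-1.0, -0.002, 0.0]] 0.08536588472330282 [ 0.07210794 -0.59835225  0.56510782]
side 388.5920226701991 388.5920226701991 315.70072041768236 204.6769240568503 [[-0.898, -0.44, -0.013, 0.465], [0.325, -0.68, 0.657, -0.245], [-0.298, 0.586, 0.754, -1.171], [0.0, 0.0, 0.0, 1.0]] ['pixels', 'z_map', 'fx', 'fy', 'cx', 'cy', 'view']
top 408.10039231240336 408.10039231240336 320.19744247464 199.22601146512613 [[0.003, -1.0, -0.008, -0.012], [0.99, 0.002, 0.138, -0.544], [-0.138, -0.008, 0.99, -1.316], [0.0, 0.0, 0.0, 1.0]] ['pixels', 'z_map', 'fx', 'fy', 'cx', 'cy', 'view']
```

View pics/side0.png

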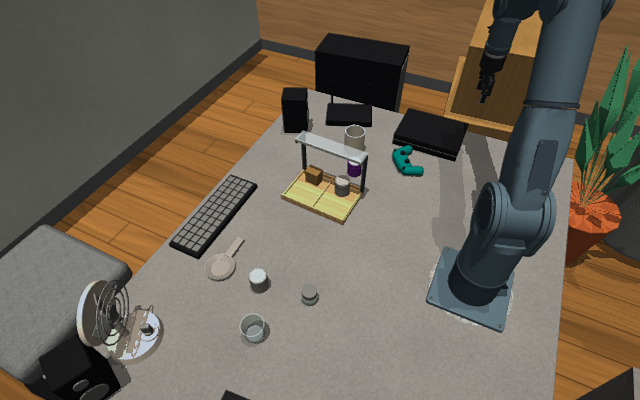

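View pics/top0.png

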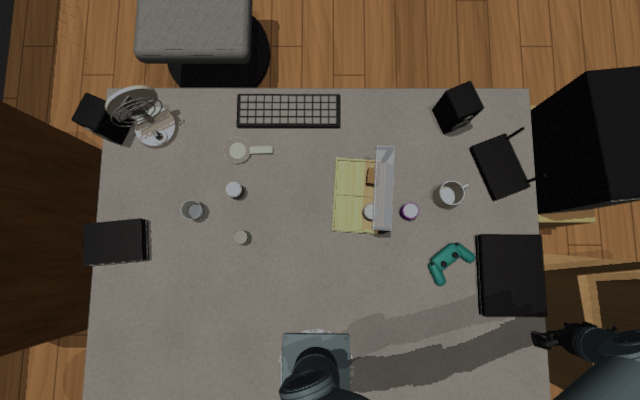

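Run:
```python
import cv2,numpy as np
a=cv2.imread('pics/top0.png');b=cv2.imread('pics/side0.png')
A=cv2.resize(a[140:250,320:430],None,fx=5,fy=5,interpolation=cv2.INTER_CUBIC)
B=cv2.resize(a[140:250,170:280],None,fx=5,fy=5,interpolation=cv2.INTER_CUBIC)
cv2.imwrite('pics/crop_top.png',cv2.resize(np.hstack([A,B]),(800,400)))
A=cv2.resize(b[125:225,275:375],(400,400),interpolation=cv2.INTER_CUBIC)
B=cv2.resize(b[250:350,230:330],(400,400),interpolation=cv2.INTER_CUBIC)
cv2.imwrite('pics/crop_side.png',np.hstack([A,B]))
```

```text
(no output)
```

View pics/crop_top.png

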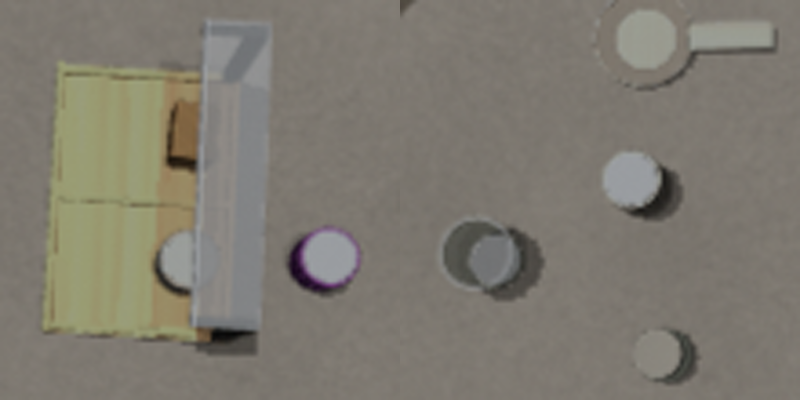

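View pics/crop_side.png

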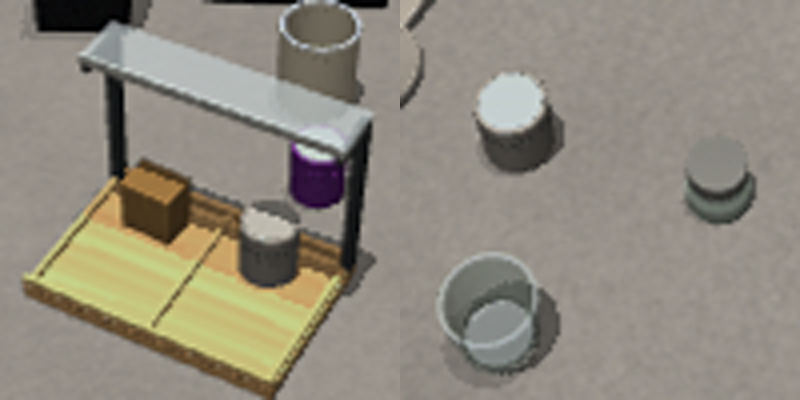

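```bash
cat > h.py <<'E'
import numpy as np,cv2
def load(n): 
    d=np.load(n); return {k:d[k] for k in d}
def cloud(i):
    z=i['z_map'].astype(float);v,u=np.mgrid[0:400,0:640]
    x=(u-i['cx'])/i['fx']*z;y=-(v-i['cy'])/i['fy']*z
    P=np.stack([x,y,-z,np.ones_like(z)],-1)
    W=P@np.linalg.inv(i['view']).T
    W[z==0]=np.nan
    return W[...,:3]
def ray(i,u,v,h):
    T=np.linalg.inv(i['view']);d=T[:3,:3]@np.array([(u-i['cx'])/i['fx'],-(v-i['cy'])/i['fy'],-1]);o=T[:3,3]
    return o+d*(h-o[2])/d[2]
def pix(i,p):
    c=i['view']@np.append(p,1.); return i['cx']+i['fx']*c[0]/-c[2], i['cy']-i['fy']*c[1]/-c[2]
E
python3 - <<'E'
from h import *
for n in('top','side'):
    i=load(n+'0.npz');W=cloud(i);h=W[...,2]
    print(n,'desk',np.nanmedian(h[150:250,100:420]))
    boxes={'top':{'new':(220,175,250,205),'jar':(232,227,255,250),'vot':(178,195,210,225),'old':(355,198,376,226),'purp':(398,200,422,224),'board':(372,140,398,235),'carton':(362,165,376,190)},
     'side':{'new':(245,262,275,298),'jar':(298,280,322,308),'vot':(235,310,270,345),'old':(330,172,354,200),'purp':(345,155,362,180),'board':(290,128,370,165),'carton':(300,163,326,190)}}[n]
    for k,(a,b,c,d) in boxes.items():
        P=W[b:d,a:c].reshape(-1,3);P=P[np.isfinite(P[:,2])]
        lo,hi={'new':(.052,.07),'jar':(.042,.06),'vot':(.05,.07),'old':(.066,.085),'purp':(.052,.07),'board':(.18,.21),'carton':(.06,.08)}[k]
        Q=P[(P[:,2]>lo)&(P[:,2]<hi)]
        if len(Q)<5: print(k,'few',len(Q));continue
        (cx,cy),rr=cv2.minEnclosingCircle(Q[:,:2].astype(np.float32))
        rc=cv2.minAreaRect(Q[:,:2].astype(np.float32))
        print(k,len(Q),'z',np.round(np.median(Q[:,2]),4),'mean',Q.mean(0).round(4),'circ',round(cx,4),round(cy,4),round(rr,4),np.round(rc[0],4),np.round(rc[1],4),round(rc[2],1))
i=load('top0.npz')
for u,v in((336,157.9),(331.8,230.8)): print(ray(i,u,v,.025))
E
```

```text
top desk 0.0018195783162753276
new 212 z 0.061 mean [0.573  0.2732 0.061 ] circ 0.5739 0.2732 0.0269 [0.5729 0.2734] [0.0521 0.0507] 45.7
jar 152 z 0.0503 mean [0.4177 0.2471 0.05  ] circ 0.4178 0.2474 0.0228 [0.4182 0.2474] [0.0391 0.0453] 0.5
vot 122 z 0.0606 mean [0.5084 0.4122 0.06  ] circ 0.5064 0.4111 0.0352 [0.5065 0.4098] [0.0634 0.0656] 0.3
old 125 z 0.0753 mean [ 0.5014 -0.167   0.0753] circ 0.5016 -0.1762 0.0268 [ 0.5026 -0.1656] [0.0282 0.0531] 84.6
purp 216 z 0.0595 mean [ 0.5051 -0.3033  0.0596] circ 0.5048 -0.3041 0.0271 [ 0.5049 -0.3031] [0.0516 0.0493] 88.7
board 1616 z 0.1949 mean [ 0.5565 -0.1976  0.1948] circ 0.5593 -0.1971 0.1281 [ 0.5589 -0.198 ] [0.056 0.253] 86.6
carton 116 z 0.0698 mean [ 0.617  -0.1759  0.0697] circ 0.6187 -0.1767 0.0274 [ 0.6186 -0.1751] [0.0234 0.0511] 89.0
side desk -0.0004600736606377165
new 255 z 0.0605 mean [0.5723 0.2755 0.0602] circ 0.5741 0.2741 0.0278 [0.5738 0.2738] [0.053  0.0523] 4.3
jar 189 z 0.0499 mean [0.4166 0.249  0.0497] circ 0.4172 0.2477 0.0227 [0.4167 0.2476] [0.0436 0.0416] 40.9
vot 193 z 0.0604 mean [0.5091 0.4083 0.0592] circ 0.5065 0.4101 0.0344 [0.5065 0.41  ] [0.0663 0.0654] 46.4
old 158 z 0.075 mean [ 0.4995 -0.1741  0.0745] circ 0.5016 -0.1771 0.0291 [ 0.5002 -0.177 ] [0.0496 0.0562] 23.6
purp 45 z 0.0589 mean [ 0.5044 -0.286   0.0586] circ 0.5046 -0.2907 0.0209 [ 0.505  -0.2858] [0.0201 0.0416] 84.3
board 957 z 0.1948 mean [ 0.5524 -0.1946  0.1943] circ 0.5576 -0.1987 0.1286 [ 0.5571 -0.1991] [0.0616 0.2528] 86.6
carton 135 z 0.0696 mean [ 0.6161 -0.182   0.0686] circ 0.6177 -0.1839 0.0297 [ 0.6171 -0.1838] [0.042 0.051] 85.2
[ 0.6878528  -0.06391918  0.025     ]
[ 0.44049403 -0.04940468  0.025     ]
```

Run:
```python
from h import *
for n in('top','side'):
    i=load(n+'0.npz');W=cloud(i).reshape(-1,3)
    off={'top':.0015,'side':0}[n]
    yr=np.array([np.cos(np.radians(-3.4)),np.sin(np.radians(-3.4))]);xr=np.array([yr[1],-yr[0]])
    o=np.array([.560,-.1413])
    q=W[:,:2]-o;X=q@xr;Y=q@yr;Z=W[:,2]
    m=(Z>.010)&(Z<.035)&(abs(Y)<.15)&(X>-.12)&(X<.1)
    if n=='top': m&=X<.02
    else: m&=X<.05
    # front edge: for each Y bin min X
    A=[];
    for b in np.arange(-.115,.116,.006):
        k=m&(abs(Y-b)<.003)
        if k.sum()>3: A.append((b,X[k].min()))
    A=np.array(A);print(n,'front slope deg',np.degrees(np.polyfit(A[:,0],A[:,1],1)[0]),'front X med',np.median(A[:,1]))
    L=[]
    for b in np.arange(-.075,.02,.006):
        k=m&(abs(X-b)<.003)
        if k.sum()>3: L.append((b,Y[k].min(),Y[k].max()))
    L=np.array(L);print('Y',np.median(L[:,1]),np.median(L[:,2]),'slopes',np.degrees(np.polyfit(L[:,0],L[:,1],1)[0]),np.degrees(np.polyfit(L[:,0],L[:,2],1)[0]))
    k=(Z>.185)&(Z<.21)&(abs(Y)<.15)&(X>0)&(X<.12)
    print('board X',X[k].min(),X[k].max(),'Y',Y[k].min(),Y[k].max(), np.median(X[k]))
    for nm,b,h in(('old',(.5016,-.1766),0),('new',(.574,.2735),0)):
        d=np.array(b)-o;print(nm,d@xr,d@yr)
i=load('top0.npz')
g=cv2.cvtColor(i['pixels'],cv2.COLOR_BGR2GRAY)
# dark rib lines: sample intensity along rack y at X=-.03, z=.018
for X in(-.05,-.03,-.01):
  r=[]
  for y in np.arange(-.13,.131,.002):
    p=np.append(o+X*xr+y*yr,.018);u,v=pix(i,p);r.append(cv2.getRectSubPix(g,(1,1),(u,v))[0,0])
  r=np.array(r).astype(int);print(X,[(round(-.13+.002*j,3),r[j]) for j in range(len(r)) if r[j]<130])
```

```text
top front slope deg 0.4486726696248203 front X med -0.08467357069622997
Y -0.12301286929610994 0.1254280955827064 slopes 0.45050204272810324 0.12324330315042253
board X 0.028693878240453954 0.0847297904309075 Y -0.12427360360183423 0.12877254887864883 0.05647805510513873
old 0.03870135814254507 -0.056203690963516455
new -0.41490016985284134 -0.010624926168376268
side front slope deg -0.014309026892867144 front X med -0.08622617228745412
Y -0.12378194360858082 0.1238385412232918 slopes 0.5668426258661915 -0.3828903405627619
board X 0.027071255027039567 0.08868054968396999 Y -0.12552317808678384 0.12694951099352086 0.052741652082935804
old 0.03870135814254507 -0.056203690963516455
new -0.41490016985284134 -0.010624926168376268
-0.05 [(-0.13, np.int64(123)), (-0.128, np.int64(117)), (-0.126, np.int64(110)), (-0.124, np.int64(125)), (-0.002, np.int64(122)), (0.0, np.int64(127)), (0.12, np.int64(122)), (0.13, np.int64(125))]
-0.03 [(-0.13, np.int64(121)), (-0.128, np.int64(118)), (-0.126, np.int64(97)), (-0.124, np.int64(94)), (-0.122, np.int64(114)), (0.116, np.int64(125)), (0.118, np.int64(115)), (0.12, np.int64(123)), (0.128, np.int64(121)), (0.13, np.int64(119))]
-0.01 [(-0.13, np.int64(120)), (-0.128, np.int64(121)), (-0.126, np.int64(123)), (-0.124, np.int64(126)), (-0.004, np.int64(128)), (-0.002, np.int64(111)), (0.0, np.int64(128)), (0.118, np.int64(119)), (0.12, np.int64(126)), (0.13, np.int64(125))]
```

Candidates (top image): old tin is the steel one in the rack's near lane, (370,212). The purple look-alike behind the rack is at (409,211) and stays put. New tin is the steel one at (234,189); the jar (242,237) and votive (193,210) are not it. The crops confirm this. Rack origin is about (0.560, -0.141) with y axis at -3.4°. Moving off now along an arc.

```bash
python3 -m crank '-0.0524 0 0 -0.002 -0.0058 -0.0304 0.0854;-0.0524 0 0 -0.002 -0.0058 -0.0304 0.0854;-0.0524 0 0 -0.002 -0.0058 -0.0304 0.0854;-0.0524 0 0 -0.002 -0.0058 -0.0304 0.0854;-0.0524 0 0 -0.002 -0.0058 -0.0304 0.0854;-0.0524 0 0 -0.002 -0.0058 -0.0304 0.0854;-0.0524 0 0 -0.002 -0.0058 -0.0304 0.0854;-0.0524 0 0 -0.002 -0.0058 -0.0304 0.0854' 40
python3 -m crank '-0.0524 0 0 -0.002 -0.0058 -0.0304 0.0854;-0.0524 0 0 -0.002 -0.0058 -0.0304 0.0854;-0.0524 0 0 -0.002 -0.0058 -0.0304 0.0854;-0.0524 0 0 -0.002 -0.0058 -0.0304 0.0854;-0.0524 0 0 -0.002 -0.0058 -0.0304 0.0854;-0.0524 0 0 -0.002 -0.0058 -0.0304 0.0854;-0.0524 0 0 -0.002 -0.0058 -0.0304 0.0854;-0.0524 0 0 -0.002 -0.0058 -0.0304 0.0854'
```

```text
t: 0.77
eef_pos: [0.3635, -0.484, 0.4204]
eef_rot: [[-0.0, 0.626, -0.78], [0.0, -0.78, -0.626], [-1.0, -0.001, 0.0]]
force: [1.2, -0.2, 0.0]
gripper_width: 0.0853
t: 1.43
eef_pos: [0.4863, -0.2711, 0.4364]
eef_rot: [[-0.0, 0.889, -0.458], [0.0, -0.458, -0.889], [-1.0, -0.0, -0.0]]
force: [1.7, 0.7, 0.6]
gripper_width: 0.0855
```

```bash
python3 -m crank '-0.0521 0 0 0 -0.0052 -0.031 0.0854;-0.0521 0 0 0 -0.0052 -0.031 0.0854;-0.0521 0 0 0 -0.0052 -0.031 0.0854;-0.0521 0 0 0 -0.0052 -0.031 0.0854;-0.0521 0 0 0 -0.0052 -0.031 0.0854;-0.0521 0 0 0 -0.0052 -0.031 0.0854;-0.0521 0 0 0 -0.0052 -0.031 0.0854;-0.0521 0 0 0 -0.0052 -0.031 0.0854'
python3 -m crank '0 -0.0742 0 0 0 0 0.0854;0 -0.0742 0 0 0 0 0.0854;0 -0.0742 0 0 0 0 0.0854;0 -0.0742 0 0 0 0 0.0854;0 -0.0742 0 0 0 0 0.0854;0 -0.0742 0 0 0 0 0.0854;0 -0.0742 0 0 0 0 0.0854;0 -0.0742 0 0 0 0 0.0854'
cat > g.py <<'E'
# rack-frame / tool-frame helper
import sys,numpy as np
from station import r
from scipy.spatial.transform import Rotation as Ro
yr=np.array([np.cos(np.radians(-3.4)),np.sin(np.radians(-3.4)),0]);xr=np.array([yr[1],-yr[0],0]);O=np.array([.560,-.1411,0])
def rack(p): d=np.array(p)-O; return np.array([d@xr,d@yr,d[2]])
def unrack(q): return O+q[0]*xr+q[1]*yr+np.array([0,0,q[2]])
def goal(gw,th):
    s=r.state();R=np.array(s['eef_rot']);p=np.array(s['eef_pos'])
    a=np.sin(np.radians(th))*xr-np.cos(np.radians(th))*np.array([0,0,1.])
    T=np.column_stack([a,yr,np.cross(a,yr)])
    tp=np.array(gw)-.155*a
    print('t',s['t'],'joints',np.round(s['joints'],1),'w',round(s['gripper_width'],4),'F',np.round(s['force'],1))
    print('grasp now',np.round(p+.155*R[:,0],4),'rack',np.round(rack(p+.155*R[:,0]),4))
    print('turn',np.round((Ro.from_matrix(R.T@T)).as_rotvec(),4),'shift(tool, current axes)',np.round(R.T@(tp-p),4),'in target axes',np.round(T.T@(tp-p),4))
E
python3 - <<'E'
from g import *
goal([.5016,-.1768,.060],34)
E
```

```text
t: 2.1
eef_pos: [0.518, -0.0236, 0.4364]
eef_rot: [[-0.0, 0.998, -0.059], [0.0, -0.059, -0.998], [-1.0, -0.0, -0.0]]
force: [0.4, -0.3, -0.3]
gripper_width: 0.0858
t: 2.77
eef_pos: [0.5181, -0.025, 0.4365]
eef_rot: [[-0.035, 0.998, -0.051], [-0.561, -0.062, -0.825], [-0.827, -0.0, 0.562]]
force: [-0.7, 0.4, -0.5]
gripper_width: 0.0855
t 2.7667 joints [  6.   20.2 -22.3 105.4  41.5  74.2 -37.8] w 0.0855 F [-0.7  0.4 -0.5]
grasp now [ 0.5127 -0.112   0.3084] rack [-0.0263 -0.0489  0.3084]
turn [-0.0019  0.0039  0.0013] shift(tool, current axes) [ 0.2422 -0.0073 -0.085 ] in target axes [ 0.2425 -0.0075 -0.0841]
```

```bash
python3 -m crank '0 0 0 0 -0.0025 -0.0283 0.0854;0 0 0 0 -0.0025 -0.0283 0.0854;0 0 0 0 -0.0025 -0.0283 0.0854;0 0 0 0.026 0 0 0.0854;0 0 0 0.026 0 0 0.0854;0 0 0 0.026 0 0 0.0854;0 0 0 0.026 0 0 0.0854;0 0 0 0.026 0 0 0.0854'
python3 - <<'E'
from g import *
goal([.5016,-.1768,.060],34)
import cv2
from station import r
for n in('side','top'): cv2.imwrite(f'pics/{n}1.png',r.get_image(n)['pixels'])
A=cv2.imread('pics/side1.png')[80:240,240:440];B=cv2.imread('pics/top1.png')[120:280,280:480]
cv2.imwrite('pics/c1.png',cv2.resize(np.hstack([A,B]),(800,320),interpolation=cv2.INTER_CUBIC))
E
```

```text
t: 3.43
eef_pos: [0.5103, -0.0275, 0.2802]
eef_rot: [[-0.035, 0.998, -0.051], [-0.558, -0.061, -0.828], [-0.829, -0.0, 0.559]]
force: [0.2, 0.4, 0.2]
gripper_width: 0.0854
t 3.4333 joints [  3.5  32.7 -19.6 112.8  50.8  60.9 -53.3] w 0.0854 F [0.2 0.4 0.2]
grasp now [ 0.5049 -0.114   0.1517] rack [-0.0238 -0.0566  0.1517]
turn [-0.0015 -0.      0.0016] shift(tool, current axes) [0.1112 0.0004 0.0008] in target axes [0.1112 0.0002 0.0008]
```

View pics/c1.png

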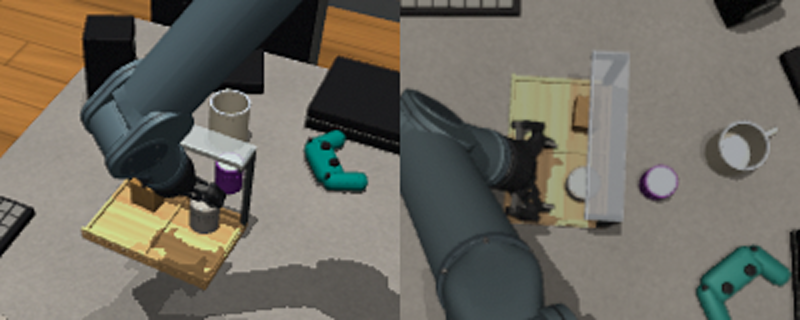

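```bash
python3 - <<'E'
from h import *
i=load('top0.npz')
for p in((.5049,-.114,.1517),(.505,-.123,.139),(.5016,-.1768,.075)): print(pix(i,np.array(p)))
E
python3 -m crank '0 0 0 0.0139 0 0.0001 0.0854;0 0 0 0.0139 0 0.0001 0.0854;0 0 0 0.0139 0 0.0001 0.0854;0 0 0 0.0139 0 0.0001 0.0854;0 0 0 0.0139 0 0.0001 0.0854;0 0 0 0.0139 0 0.0001 0.0854;0 0 0 0.0139 0 0.0001 0.0854;0 0 0 0.0139 0 0 0.0854'
```

```text
(np.float64(353.9915353680187), np.float64(206.95266453293195))
(np.float64(356.62850324465035), np.float64(207.4235753363134))
(np.float64(371.80089637413073), np.float64(210.87403222603527))
t: 4.2
eef_pos: [0.5066, -0.0904, 0.1884]
eef_rot: [[-0.035, 0.998, -0.051], [-0.558, -0.062, -0.827], [-0.829, -0.0, 0.559]]
force: [-0.4, 0.7, -0.2]
gripper_width: 0.0855
```

```bash
python3 -m crank '0 0 0 0 0 0 0.03;0 0 0 0 0 0 0.03;0 0 0 0 0 0 0.03;0 0 0 0 0 0 0.03;0 0 0 0 0 0 0.03;0 0 0 0 0 0 0.03;0 0 0 0 0 0 0.03;0 0 0 0 0 0 0.03' 30
python3 - <<'E'
from g import *
goal(unrack([-.0505,-.060,.060]),34)
E
```

```text
t: 4.87
eef_pos: [0.5068, -0.0893, 0.1899]
eef_rot: [[-0.034, 0.998, -0.051], [-0.558, -0.061, -0.827], [-0.829, 0.0, 0.559]]
force: [-0.7, 1.2, 1.1]
gripper_width: 0.0532
t 4.8667 joints [  6.1  41.4 -14.3 114.7  61.   51.2 -59.6] w 0.0532 F [-0.7  1.2  1.1]
grasp now [ 0.5015 -0.1758  0.0614] rack [ 0.0382 -0.0563  0.0614]
turn [-0.002  -0.      0.0009] shift(tool, current axes) [-0.0485 -0.004  -0.0743] in target axes [-0.0485 -0.0038 -0.0743]
```

```bash
python3 -m crank '0 0 0 -0.0033 0 0.0022 0.03;0 0 0 -0.0033 0 0.0022 0.03;0 0 0 -0.0080 -0.0006 -0.0119 0.03;0 0 0 -0.0080 -0.0006 -0.0119 0.03;0 0 0 -0.0080 -0.0006 -0.0119 0.03;0 0 0 -0.0080 -0.0006 -0.0119 0.03;0 0 0 -0.0080 -0.0006 -0.0119 0.03;0 0 0 -0.0080 -0.0006 -0.0119 0.03'
python3 -m crank '0 0 0 0 0 0 0.03;0 0 0 0 0 0 0.03;0 0 0 0 0 0 0.03;0 0 0 0 0 0 0.03;0 0 0 0 0 0 0.03;0 0 0 0 0 0 0.03;0 0 0 0 0 0 0.03;0 0 0 0 0 0 0.03'
python3 - <<'E'
from g import *
from h import *
goal(unrack([-.0505,-.060,.061]),34)
for n in('side','top'):
    i=r.get_image(n);cv2.imwrite(f'pics/{n}2.png',i['pixels']);np.savez(f'{n}2.npz',**i)
A=cv2.imread('pics/side2.png')[120:240,270:390];B=cv2.imread('pics/top2.png')[130:250,310:430]
cv2.imwrite('pics/c2.png',cv2.resize(np.hstack([A,B]),(800,400),interpolation=cv2.INTER_CUBIC))
E
```

```text
t: 5.53
eef_pos: [0.5083, -0.0013, 0.1973]
eef_rot: [[-0.034, 0.998, -0.05], [-0.558, -0.061, -0.828], [-0.829, -0.0, 0.559]]
force: [0.4, 0.4, -1.1]
gripper_width: 0.0532
t: 6.2
eef_pos: [0.5084, -0.0037, 0.1974]
eef_rot: [[-0.035, 0.998, -0.052], [-0.558, -0.062, -0.827], [-0.829, -0.0, 0.559]]
force: [0.5, 0.1, -0.7]
gripper_width: 0.0533
t 6.2 joints [ -0.5  41.5 -17.9 113.2  55.9  56.5 -63.5] w 0.0533 F [ 0.5  0.1 -0.7]
grasp now [ 0.503  -0.0903  0.069 ] rack [-0.0473 -0.0599  0.069 ]
turn [-0.0024  0.0003  0.0016] shift(tool, current axes) [ 0.0048 -0.0003 -0.007 ] in target axes [ 0.0048 -0.0003 -0.007 ]
```

View pics/c2.png

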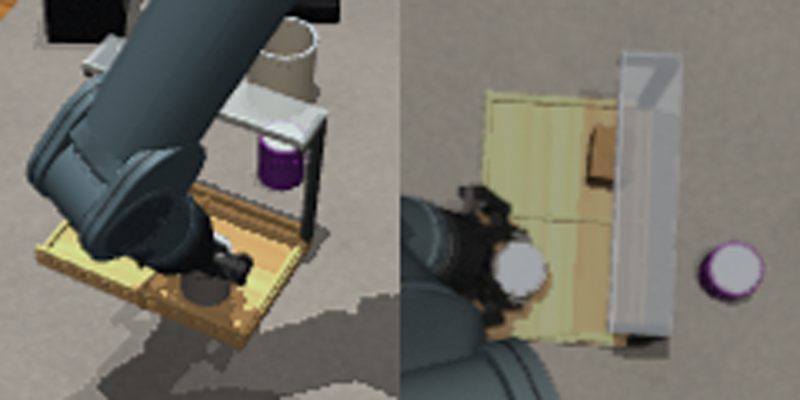

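```bash
cat > lid.py <<'E'
from h import *
from g import rack
def lid(i,p0,z0,zt=.008):
    W=cloud(i).reshape(-1,3);C=i['pixels'].reshape(-1,3).astype(float)
    m=(np.hypot(W[:,0]-p0[0],W[:,1]-p0[1])<.04)&(abs(W[:,2]-z0)<zt)&(C.min(1)>110)
    Q=W[m];
    if len(Q)<20: return print('few',len(Q))
    # robust circle of known radius 27: least squares on hull
    h=cv2.convexHull(Q[:,:2].astype(np.float32))[:,0]
    from scipy.optimize import least_squares
    f=least_squares(lambda c:np.hypot(h[:,0]-c[0],h[:,1]-c[1])-.0262,Q[:,:2].mean(0),loss='soft_l1',f_scale=.001)
    A=np.c_[Q[:,:2]-Q[:,:2].mean(0),np.ones(len(Q))];k=np.linalg.lstsq(A,Q[:,2],rcond=None)[0]
    print(len(Q),'z',np.median(Q[:,2]).round(4),'c',f.x.round(4),'rack',rack([*f.x,0]).round(4),'enc',np.round(cv2.minEnclosingCircle(h),4) if 0 else cv2.minEnclosingCircle(h),'tilt',k[:2].round(3))
E
python3 - <<'E'
from lid import *
lid(load('top0.npz'),(.5016,-.177),.075); lid(load('top0.npz'),(.574,.2735),.060)
lid(load('side0.npz'),(.5016,-.177),.075); lid(load('side0.npz'),(.574,.2735),.060)
lid(load('top2.npz'),(.503,-.09),.083)
lid(load('side2.npz'),(.503,-.09),.083)
E
```

```text
116 z 0.0754 c [ 0.5017 -0.1786] rack [ 0.0409 -0.0559  0.    ] enc ((0.5031500458717346, -0.1745244860649109), 0.025703225284814835) tilt [0.021 0.068]
191 z 0.0612 c [0.5748 0.2739] rack [-0.4152 -0.0099  0.    ] enc ((0.5744901299476624, 0.27401843667030334), 0.026119757443666458) tilt [-0.04  -0.021]
87 z 0.0755 c [ 0.5009 -0.178 ] rack [ 0.0403 -0.0568  0.    ] enc ((0.5021783113479614, -0.17657481133937836), 0.029118528589606285) tilt [0.019 0.061]
228 z 0.0608 c [0.5738 0.2736] rack [-0.4148 -0.0108  0.    ] enc ((0.5738568305969238, 0.273678183555603), 0.027842704206705093) tilt [0.003 0.007]
193 z 0.083 c [ 0.5029 -0.093 ] rack [-0.0446 -0.0599  0.    ] enc ((0.5030698180198669, -0.09270353615283966), 0.02594737336039543) tilt [-0.002  0.011]
few 16
```

```bash
python3 -m crank '0 0 0 -0.0017 0 -0.0025 0.03;0 0 0 -0.0017 0 -0.0025 0.03;0 0 0 0 0 0 0.03;0 0 0 0.0022 0 -0.0015 0.03;0 0 0 0.0022 0 -0.0015 0.03;0 0 0 0.0018 0 -0.0012 0.03;0 0 0 0 0 0 0.03;0 0 0 0 0 0 0.03'
python3 - <<'E'
from g import *
from lid import *
goal(unrack([-.0505,-.060,.061]),34)
i=r.get_image('top');lid(i,(.503,-.09),.075)
E
```

```text
t: 6.97
eef_pos: [0.5087, 0.0026, 0.1898]
eef_rot: [[-0.035, 0.998, -0.051], [-0.558, -0.062, -0.827], [-0.829, -0.0, 0.56]]
force: [-0.8, 0.7, -0.5]
gripper_width: 0.0533
t 6.9667 joints [ -1.2  42.5 -17.8 113.   56.2  56.4 -64.5] w 0.0533 F [-0.8  0.7 -0.5]
grasp now [ 0.5033 -0.084   0.0614] rack [-0.0537 -0.0599  0.0614]
turn [-0.0019  0.0004  0.0015] shift(tool, current axes) [ 0.0021 -0.0003  0.0025] in target axes [ 0.0021 -0.0003  0.0025]
190 z 0.0754 c [ 0.503 -0.086] rack [-0.0516 -0.0601  0.    ] enc ((0.5031680464744568, -0.08569730073213577), 0.026113247498869896) tilt [-0.019 -0.009]
```

```bash
python3 -m crank '0 0 0 0 0 0 0.0854;0 0 0 0 0 0 0.0854;0 0 0 0 0 0 0.0854;0 0 0 0 0 0 0.0854;0 0 0 0 0 0 0.0854;0 0 0 0 0 0 0.0854;0 0 0 0 0 0 0.0854;0 0 0 0 0 0 0.0854'
python3 -m crank '0 0 0 -0.012 0 0 0.0854;0 0 0 -0.012 0 0 0.0854;0 0 0 -0.015 0 0 0.0854;0 0 0 -0.02 0 0 0.0854;0 0 0 -0.025 0 0 0.0854;0 0 0 -0.025 0 0 0.0854;0 0 0 -0.025 0 0 0.0854;0 0 0 -0.025 0 0 0.0854'
python3 - <<'E'
from g import *
from lid import *
goal([.5743,.2738,.045],34)
i=r.get_image('top');lid(i,(.503,-.09),.075);cv2.imwrite('pics/top3.png',i['pixels'][130:250,170:410])
j=r.get_image('side');lid(j,(.503,-.09),.075)
E
```

```text
t: 7.68
eef_pos: [0.5087, 0.0026, 0.19]
eef_rot: [[-0.035, 0.998, -0.051], [-0.558, -0.062, -0.827], [-0.829, -0.0, 0.559]]
force: [-0.5, -0.6, -0.3]
gripper_width: 0.0857
t: 8.35
eef_pos: [0.514, 0.0932, 0.3243]
eef_rot: [[-0.033, 0.998, -0.051], [-0.557, -0.06, -0.828], [-0.83, 0.001, 0.558]]
force: [-0.4, -0.5, -0.1]
gripper_width: 0.0854
t 8.35 joints [ -5.4  31.7 -24.5 107.   43.5  71.6 -56.8] w 0.0854 F [-0.4 -0.5 -0.1]
grasp now [0.5088 0.0068 0.1957] rack [-0.1446 -0.0598  0.1957]
turn [-0.0014 -0.001  -0.    ] shift(tool, current axes) [-0.026   0.0491 -0.3087] in target axes [-0.0263  0.0495 -0.3086]
206 z 0.0756 c [ 0.5031 -0.0855] rack [-0.0521 -0.0601  0.    ] enc ((0.5032264590263367, -0.08533219248056412), 0.026219338178634644) tilt [0.004 0.017]
74 z 0.075 c [ 0.5033 -0.0871] rack [-0.0506 -0.0598  0.    ] enc ((0.5016286373138428, -0.08660000562667847), 0.027388518676161766) tilt [-0.004  0.019]
```

View pics/top3.png

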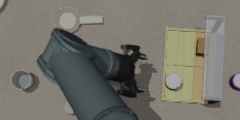

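```bash
python3 -m crank '0 0 0 -0.017 0.006 -0.036 0.0854;0 0 0 -0.017 0.006 -0.036 0.0854;0 0 0 -0.017 0.006 -0.036 0.0854;0 0 0 -0.017 0.006 -0.036 0.0854;0 0 0 -0.017 0.006 -0.036 0.0854;0 0 0 -0.017 0.006 -0.036 0.0854;0 0 0 -0.017 0.006 -0.036 0.0854;0 0 0 -0.017 0.006 -0.036 0.0854'
python3 - <<'E'
from g import *
goal([.5743,.2738,.045],34)
E
```

```text
t: 9.12
eef_pos: [0.5814, 0.4045, 0.2734]
eef_rot: [[-0.035, 0.998, -0.051], [-0.558, -0.061, -0.827], [-0.829, -0.001, 0.559]]
force: [1.1, 0.6, 0.2]
gripper_width: 0.0858
t 9.1167 joints [-29.6  54.6 -25.7  71.   39.7  90.3 -65.7] w 0.0858 F [1.1 0.6 0.2]
grasp now [0.576  0.3179 0.1449] rack [-0.4592 -0.0113  0.1449]
turn [-0.0014  0.0003  0.0018] shift(tool, current axes) [ 0.1075  0.0008 -0.0192] in target axes [ 0.1075  0.0006 -0.0192]
```

```bash
python3 -m crank '0 0 0 0 0.0004 -0.0096 0.0854;0 0 0 0 0.0004 -0.0096 0.0854;0 0 0 0 0 0 0.0854;0 0 0 0.02 0 0 0.0854;0 0 0 0.02 0 0 0.0854;0 0 0 0.02 0 0 0.0854;0 0 0 0.02 0 0 0.0854;0 0 0 0.015 0 0 0.0854'
python3 -m crank '0 0 0 0.012 0 0 0.0854;0 0 0 0 0 0 0.0854;0 0 0 0 0 0 0.0854;0 0 0 0 0 0 0.03;0 0 0 0 0 0 0.03;0 0 0 0 0 0 0.03;0 0 0 0 0 0 0.03;0 0 0 0 0 0 0.03' 30
python3 -m crank '0 0 0 0 0 0 0.03;0 0 0 0 0 0 0.03;0 0 0 0 0 0 0.03;0 0 0 -0.0083 0 0.0056 0.03;0 0 0 -0.0083 0 0.0056 0.03;0 0 0 -0.0083 0 0.0056 0.03;0 0 0 0 0 0 0.03;0 0 0 0 0 0 0.03'
python3 - <<'E'
from g import *
from lid import *
goal(unrack([.010,-.060,.060]),34)
i=r.get_image('top');lid(i,(.574,.274),.09,.012);cv2.imwrite('pics/top4.png',cv2.resize(i['pixels'][130:250,150:410],None,fx=3,fy=3))
E
```

```text
t: 9.78
eef_pos: [0.5806, 0.362, 0.1833]
eef_rot: [[-0.036, 0.998, -0.053], [-0.56, -0.064, -0.826], [-0.827, -0.0, 0.562]]
force: [0.4, -0.7, 1.0]
gripper_width: 0.0854
t: 10.45
eef_pos: [0.5797, 0.3599, 0.1751]
eef_rot: [[-0.033, 0.998, -0.051], [-0.557, -0.061, -0.828], [-0.83, 0.001, 0.558]]
force: [-0.9, 3.3, 6.8]
gripper_width: 0.0531
t: 11.12
eef_pos: [0.58, 0.3588, 0.2051]
eef_rot: [[-0.033, 0.998, -0.052], [-0.557, -0.062, -0.828], [-0.83, 0.001, 0.558]]
force: [-0.2, 0.4, -1.7]
gripper_width: 0.0531
t 11.1167 joints [-26.7  56.8 -24.6  77.4  42.1  82.3 -68. ] w 0.0531 F [-0.2  0.4 -1.7]
grasp now [0.5749 0.2724 0.0765] rack [-0.4137 -0.0097  0.0765]
turn [-0.003  -0.001   0.0003] shift(tool, current axes) [ 0.2503 -0.0493  0.3423] in target axes [ 0.2506 -0.0504  0.3419]
187 z 0.0915 c [0.5751 0.272 ] rack [-0.4132 -0.0094  0.    ] enc ((0.5748308897018433, 0.2734401822090149), 0.026367131620645523) tilt [ 0.009 -0.007]
```

View pics/top4.png

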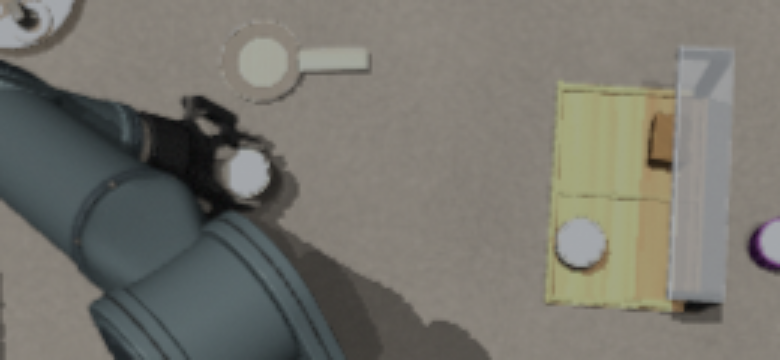

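```bash
python3 -m crank '0 0 0 -0.0162 0 0.0109 0.03;0 0 0 -0.0162 0 0.0109 0.03;0 0 0 -0.0162 0 0.0109 0.03;0 0 0 0.0173 -0.005 0.0257 0.03;0 0 0 0.0173 -0.005 0.0257 0.03;0 0 0 0.0173 -0.005 0.0257 0.03;0 0 0 0.0173 -0.005 0.0257 0.03;0 0 0 0.0173 -0.005 0.0257 0.03'
python3 -m crank '0 0 0 0.0173 -0.005 0.0257 0.03;0 0 0 0.0173 -0.005 0.0257 0.03;0 0 0 0.0173 -0.005 0.0257 0.03;0 0 0 0.0173 -0.005 0.0257 0.03;0 0 0 0.0173 -0.005 0.0257 0.03;0 0 0 0 0 0 0.03;0 0 0 0 0 0 0.03;0 0 0 0 0 0 0.03'
python3 - <<'E'
from g import *
from lid import *
goal(unrack([.010,-.060,.128]),34)
i=r.get_image('top');lid(i,unrack([-.105,-.06,0]),.15,.012)
E
```

```text
t: 11.83
eef_pos: [0.5447, 0.2042, 0.263]
eef_rot: [[-0.034, 0.998, -0.051], [-0.558, -0.062, -0.827], [-0.829, 0.0, 0.559]]
force: [0.6, -0.6, -1.1]
gripper_width: 0.0529
t: 12.5
eef_pos: [0.5109, 0.0532, 0.2633]
eef_rot: [[-0.034, 0.998, -0.052], [-0.558, -0.062, -0.828], [-0.829, 0.001, 0.559]]
force: [0.1, 0.0, -1.1]
gripper_width: 0.0529
t 12.5 joints [ -3.3  36.  -22.1 110.6  48.7  64.5 -60.2] w 0.0529 F [ 0.1  0.  -1.1]
grasp now [ 0.5057 -0.0333  0.1347] rack [-0.1044 -0.0606  0.1347]
turn [-0.0023 -0.0007  0.0007] shift(tool, current axes) [0.0695 0.0008 0.091 ] in target axes [0.0696 0.0005 0.091 ]
206 z 0.149 c [ 0.5064 -0.0346] rack [-0.1032 -0.0598  0.    ] enc ((0.5054628849029541, -0.0350322499871254), 0.02564561925828457) tilt [-0.009  0.025]
```

```bash
python3 -m crank '0 0 0 0.0116 0.0001 0.0152 0.03;0 0 0 0.0116 0.0001 0.0152 0.03;0 0 0 0.0116 0.0001 0.0152 0.03;0 0 0 0.0116 0.0001 0.0152 0.03;0 0 0 0.0116 0.0001 0.0152 0.03;0 0 0 0.0115 0.0001 0.0150 0.03;0 0 0 0 0 0 0.03;0 0 0 0 0 0 0.03'
python3 - <<'E'
from g import *
from lid import *
goal(unrack([.0095,-.060,.061]),34)
i=r.get_image('top');lid(i,unrack([.01,-.06,0]),.143,.012)
j=r.get_image('side')
cv2.imwrite('pics/c5.png',cv2.resize(np.hstack([j['pixels'][120:240,270:390],i['pixels'][130:250,310:430]]),(800,400),interpolation=cv2.INTER_CUBIC))
E
```

```text
t: 13.22
eef_pos: [0.5045, -0.0612, 0.2562]
eef_rot: [[-0.034, 0.998, -0.051], [-0.558, -0.062, -0.828], [-0.829, 0.0, 0.559]]
force: [0.5, 0.4, -2.2]
gripper_width: 0.0531
t 13.2167 joints [  5.9  34.4 -18.  114.5  54.3  57.1 -54.2] w 0.0531 F [ 0.5  0.4 -2.2]
grasp now [ 0.4992 -0.1477  0.1277] rack [ 0.0101 -0.0603  0.1277]
turn [-0.0023 -0.0001  0.0013] shift(tool, current axes) [ 0.0549  0.0001 -0.0378] in target axes [ 0.0549  0.0001 -0.0378]
201 z 0.1418 c [ 0.4987 -0.1508] rack [ 0.0133 -0.0606  0.    ] enc ((0.499633252620697, -0.1473539024591446), 0.026159141212701797) tilt [-0.01  0.02]
```

View pics/c5.png

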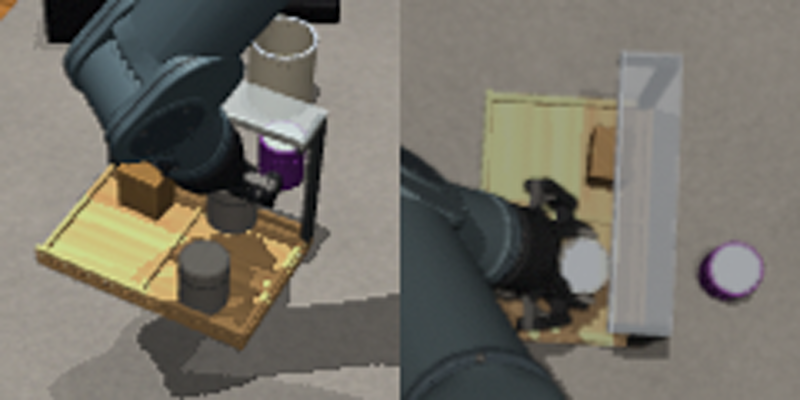

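```bash
python3 -m crank '0 0 0 0.0083 0 -0.0056 0.03;0 0 0 0.0083 0 -0.0056 0.03;0 0 0 0.0083 0 -0.0056 0.03;0 0 0 0.0083 0 -0.0056 0.03;0 0 0 0.0083 0 -0.0056 0.03;0 0 0 0.0083 0 -0.0056 0.03;0 0 0 0 0 0 0.03;0 0 0 0 0 0 0.03'
python3 - <<'E'
from g import *
from lid import *
goal(unrack([.0095,-.060,.061]),34)
i=r.get_image('top');lid(i,unrack([.01,-.06,0]),.082,.008);lid(i,unrack([-.0515,-.06,0]),.075,.005)
E
```

```text
t: 13.98
eef_pos: [0.504, -0.0614, 0.1954]
eef_rot: [[-0.036, 0.998, -0.05], [-0.558, -0.062, -0.827], [-0.829, -0.002, 0.56]]
force: [-0.7, -0.4, -1.2]
gripper_width: 0.0533
t 13.9833 joints [  4.3  40.9 -15.9 114.9  59.3  53.1 -60.9] w 0.0533 F [-0.7 -0.4 -1.2]
grasp now [ 0.4984 -0.148   0.0669] rack [ 0.0105 -0.0611  0.0669]
turn [-0.001   0.0005  0.0025] shift(tool, current axes) [ 0.0043  0.0007 -0.0041] in target axes [ 0.0043  0.0007 -0.0041]
179 z 0.0811 c [ 0.4992 -0.1461] rack [ 0.0086 -0.0604  0.    ] enc ((0.49909523129463196, -0.14706189930438995), 0.025522558018565178) tilt [0.01  0.014]
few 0
```

```bash
python3 -m crank '0 0 0 0.0017 0 -0.0012 0.03;0 0 0 0.0017 0 -0.0011 0.03;0 0 0 0.0016 0 -0.0011 0.03;0 0 0 0 0 0 0.03;0 0 0 0 0 0 0.03;0 0 0 0 0 0 0.03;0 0 0 0 0 0 0.03;0 0 0 0 0 0 0.03'
python3 - <<'E'
from g import *
from lid import *
goal(unrack([.0095,-.060,.061]),34)
i=r.get_image('top');lid(i,unrack([.01,-.06,0]),.076,.008)
E
```

```text
t: 14.7
eef_pos: [0.5042, -0.0614, 0.1902]
eef_rot: [[-0.034, 0.998, -0.051], [-0.558, -0.062, -0.827], [-0.829, 0.0, 0.559]]
force: [-0.1, -0.9, -1.2]
gripper_width: 0.0537
t 14.7 joints [  4.1  41.5 -15.7 114.8  59.8  52.8 -61.6] w 0.0537 F [-0.1 -0.9 -1.2]
grasp now [ 0.4989 -0.148   0.0617] rack [ 0.0105 -0.0606  0.0617]
turn [-0.0021  0.0002  0.0012] shift(tool, current axes) [ 0.      0.0004 -0.0012] in target axes [ 0.      0.0004 -0.0012]
178 z 0.0761 c [ 0.4985 -0.1474] rack [ 0.0099 -0.061   0.    ] enc ((0.499143123626709, -0.14678703248500824), 0.026062840595841408) tilt [-0.012  0.001]
```

```bash
python3 -m crank '0 0 0 0.0007 0 -0.0004 0.03;0 0 0 0 0 0 0.03;0 0 0 0 0 0 0.03;0 0 0 0 0 0 0.0854;0 0 0 0 0 0 0.0854;0 0 0 0 0 0 0.0854;0 0 0 0 0 0 0.0854;0 0 0 0 0 0 0.0854'
python3 -m crank '0 0 0 0 0 0 0.0854;0 0 0 0 0 0 0.0854;0 0 0 -0.01 0 0 0.0854;0 0 0 -0.01 0 0 0.0854;0 0 0 -0.015 0 0 0.0854;0 0 0 -0.02 0 0 0.0854;0 0 0 -0.025 0 0 0.0854;0 0 0 -0.025 0 0 0.0854'
python3 -m crank '0 0 0 -0.03 0 0 0.0854;0 0 0 -0.03 0 0 0.0854;0 0 0 -0.03 0 0 0.0854;0 0 0 -0.03 0 0 0.0854;0 0 0 -0.02 0 0 0.0854;0 0 0 0 0 0 0.0854;0 0 0 0 0 0 0.0854;0 0 0 0 0 0 0.0854'
python3 - <<'E'
from g import *
from lid import *
for n in('top','side'):
    i=r.get_image(n);cv2.imwrite(f'pics/{n}6.png',i['pixels'])
    lid(i,unrack([.01,-.06,0]),.076,.006);lid(i,unrack([-.0515,-.06,0]),.075,.005)
A=cv2.imread('pics/side6.png')[120:240,270:390];B=cv2.imread('pics/top6.png')[130:250,310:430]
cv2.imwrite('pics/c6.png',cv2.resize(np.hstack([A,B]),(800,400),interpolation=cv2.INTER_CUBIC))
E
```

```text
t: 15.42
eef_pos: [0.5042, -0.0615, 0.1893]
eef_rot: [[-0.035, 0.998, -0.051], [-0.558, -0.062, -0.827], [-0.829, -0.0, 0.559]]
force: [-0.6, -0.2, -0.2]
gripper_width: 0.0855
t: 16.08
eef_pos: [0.5076, -0.0017, 0.2779]
eef_rot: [[-0.034, 0.998, -0.051], [-0.558, -0.061, -0.828], [-0.829, -0.0, 0.559]]
force: [-0.3, 1.1, 0.6]
gripper_width: 0.0855
t: 16.75
eef_pos: [0.5122, 0.0749, 0.3922]
eef_rot: [[-0.035, 0.998, -0.051], [-0.559, -0.062, -0.827], [-0.829, -0.001, 0.56]]
force: [0.2, -0.2, -0.8]
gripper_width: 0.0856
211 z 0.0752 c [ 0.5001 -0.145 ] rack [ 0.0075 -0.0596  0.    ] enc ((0.501203179359436, -0.1405554711818695), 0.03193679451942444) tilt [-0.007 -0.001]
205 z 0.0753 c [ 0.5033 -0.0865] rack [-0.0511 -0.0599  0.    ] enc ((0.49902603030204773, -0.0915541723370552), 0.03328774869441986) tilt [0.016 0.005]
136 z 0.0753 c [ 0.4982 -0.1453] rack [ 0.0078 -0.0614  0.    ] enc ((0.5011264681816101, -0.14043393731117249), 0.03322729095816612) tilt [ 0.004 -0.004]
147 z 0.0757 c [ 0.5027 -0.0873] rack [-0.0503 -0.0604  0.    ] enc ((0.5067769289016724, -0.09244686365127563), 0.033122122287750244) tilt [-0.004  0.002]
```

View pics/c6.png

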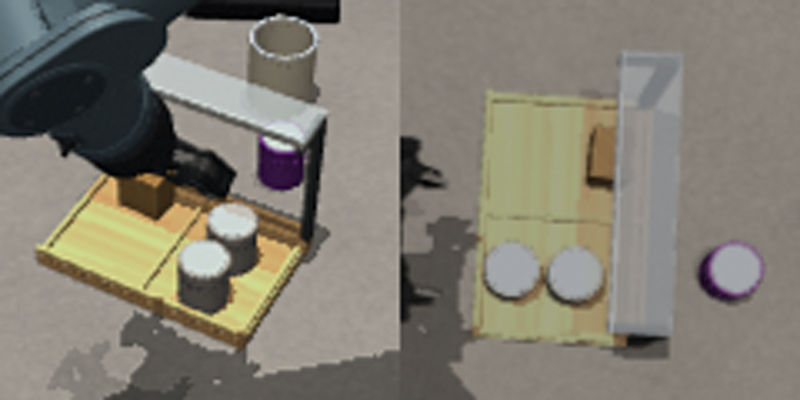

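View pics/top6.png

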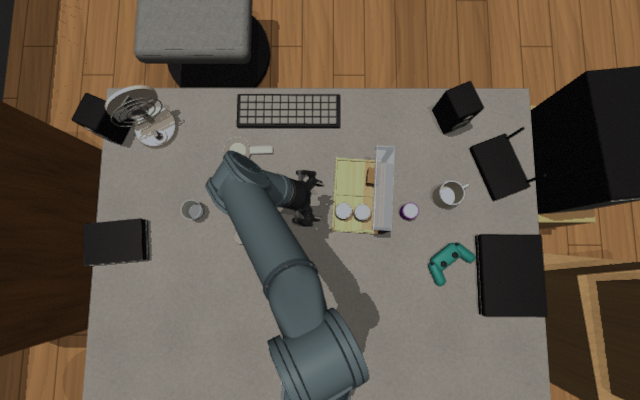

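Both tins stand in the near lane, with lids at (344,212) and (362,212) in the top view and a gap of about 5 mm. The arm is clear of everything.

```bash
python3 -c "
from station import r
print(r.close_job())"
```

```text
the job is handed in; nothing more can be done
None
```

The job is done and handed in at about 17 s of the 53 s allowed; no verdict was reported. I brought the old tin forward to the lip first. Then I stood the new tin from the desk close behind it, with the gripper leaning about 34° for both.

My last camera checks, in the rack's frame:

| | x (top / side view) | y (top / side view) | lid height |
|---|---|---|---|
| Old tin | -51 / -50 mm | -60 / -60 mm | about 75 mm |
| New tin | 7.5 / 8 mm | -60 / -61 mm | about 75 mm |

- **Placement:** the old tin is within about 2 mm of the lip, and the gap between the tins is about 4–5 mm. Both stand upright on the rack floor in the middle of the lane (its middle is y = -60 mm).
- **Other things:** the carton, purple look-alike, votive, mug and controller look unmoved in the last pictures, by eye only. In the final top view the arm mostly hid the jar and part of the spoon rest, so I could not check those two fully.
- **Forces:** the largest wrist reading I saw was about 8 N, when gripping the new tin. The readings come only at the end of each move.
- **Disagreements:** while I held the new tin partly under the clear board, single readings of its x scattered by 2–3 mm. After release the two views agreed to within about 2 mm.

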